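Hold a corked pigment tube in the labelling fixture

TASK

Clamp the corked glass tube lengthwise in the fixture on the bench. Swing the carriage's cam lever right over to free the carriage; gently slide the carriage so that its spring plunger pushes the tube home against the head stop and the plunger is pressed in about half of its 12 mm travel, never bottoming hard on the glass; then swing the lever right back over to lock the carriage there. Let go of everything, and leave the bottle, the dish and the knife alone.

Things in the scene. Friction and masses are not known exactly. Their poses are not given: they have to be found in the camera images.
- fixture: Fixed fixture: dark steel base plate 110 x 360 x 12 mm with a rail along it. Origin on the table at mid-width, 5 mm to the +y side of the plate's middle; +y runs along the rail from carriage to head stop, z up. All positions below are in this frame, heights above the table. Grey carriage on the rail: 60 mm wide (x), 75 mm long, top 66 mm up. Two V saddles at y = 35 and 115 mm carry the tube
- head_stop (a point): Point on the face of the head stop (fixed aluminium block 60 x 22 mm, top 76 mm up) that the tube's glass bottom must touch, on the tube's axis: x = 0, y = 150 mm, 52 mm up
- carriage (a joint): Slide of the carriage along the fixture's +y, in m: 0 = farthest from the head stop, 0.100 = end of travel. Freed, it slides stiffly (about 5 N) and stays where it is left against the plunger's spring; locked, do not force it. At 0.080 the plunger just touches the cork of a fully home tube; at about 0.086 it is then half in. Starts at 0 to 0.04
- post_top (a point): Centre of the top of the carriage's grip post: upright steel bar 28 mm wide (fixture x), 12 mm thick (fixture y), standing from 66 to 120 mm above the table. Pinch it or push it to slide the carriage. It stands 42 mm behind the lever's plane (to fixture -y): y = -168 mm + carriage
- cam_lever (a joint): Angle of the cam lever, rad, about its pivot along the fixture's y: 0 = free, at its stop leaning 35 degrees to the fixture's -x side; 0.61 = upright; 1.22 = locked, at its stop leaning 35 degrees to +x. The cam grips from about 0.6 on: that part of the swing is stiff, up to about 8 N at the ball, both ways. It stays where it is left. Starts locked
- lever_ball (a point): Centre of the black ball (22 mm diameter) at the end of the cam lever (round steel rod 9 mm thick). It swings in the fixture's x-z plane on a radius of 85 mm about lever_pivot; about 119 mm above the table at either stop and 134 mm upright. Push it sideways with closed fingers, following its arc
- lever_pivot (a point): Pivot of the cam lever, in a slot across the carriage: x = 0, y = -126 mm + carriage, 49 mm above the table
- plunger (a joint): How far the spring plunger is pressed into the carriage, in m: 0 = out, 0.012 = bottomed. Spring: 0.5 N to start, 2 N at 6 mm, 3.5 N at 12 mm; beyond that the force on the glass climbs at once
- plunger_face (a point): Centre of the front face of the plunger's rubber pad (22 mm diameter), on the tube's axis, facing the head stop: y = -75 mm + carriage - plunger
- tube: Corked glass tube filled with pigment, lying loose in the V saddles along the fixture's y, cork towards the carriage: glass 20 mm diameter, 125 mm long, cork 22 mm diameter standing 20 mm out, 145 mm over all, 60 g. Origin on the axis at mid-length; its y axis points from the cork to the glass bottom. It starts some 7 to 24 mm short of the head stop
- tube_base (a point): Centre of the tube's glass bottom, on the axis
- cork_end (a point): Centre of the cork's outer face, on the axis
- bottle: Bystander: corked amber bottle 64 mm diameter, 150 mm tall; origin under its centre
- dish: Bystander: white ceramic dish 84 mm diameter, 35 mm high; origin under its centre
- knife: Bystander: spatula 200 mm long lying on the table along its own x; origin on its underside
Not all that is in view belongs to the job. There is more than one size of the tube; the one meant has the size given above.

How it is judged:
On the way, in this order (a step that is already met when the one before it is completed fails the run):
1. the cam lever is swung over to its free side (joint below 0.3 rad) (value of joint cam_lever below 0.3 rad), for 0.1 s.
2. with the lever still on its free side (below 0.5 rad), the carriage has pushed the tube's bottom within 3 mm of the head stop and the plunger is pressed 2.5 to 9.5 mm (value of joint cam_lever below 0.5 rad and y of tube_base in the frame of fixture above 0.147 m and value of joint plunger between 0.0025 and 0.0095 m), for 0.2 s.
At the end, for the whole second after the job is handed in: The cam lever is locked (past 1.02 rad), the tube lies in its saddles with its bottom within 3 mm of the head stop (5 mm in all directions) and the plunger's face on the cork (centres within 5 mm), the plunger is pressed in 2.5 to 9.5 mm, and the tube is at rest (value of joint cam_lever above 1.02 rad and y of tube_base in the frame of fixture above 0.147 m and distance between tube_base and head_stop below 0.005 m and distance between cork_end and plunger_face below 0.005 m and value of joint plunger between 0.0025 and 0.0095 m and linear speed of tube below 0.02 m/s); the robot touches nothing.
It fails at once if the tube is pressed with more than 15 N (contact force between tube and anything else above 15 N).
It fails at once if the bottle is moved more than 30 mm (distance of bottle from where it was at the start of the episode above 0.03 m).
It fails at once if the dish is moved more than 30 mm (distance of dish from where it was at the start of the episode above 0.03 m).
It fails at once if the knife is moved more than 30 mm (distance of knife from where it was at the start of the episode above 0.03 m).
It also fails if it takes over 64 s, if anything falls off the work surface, if the arm or the gripper's body presses on something with over 40 N, if the wrist force passes 120 N, or if a joint passes its speed limit or range.

ROBOT

A 6-joint arm with a two-finger parallel gripper is mounted at the origin on the work surface. World frame = base frame: x ahead of the robot, y to its left, z up, the work surface at z = 0. Lengths are in m, angles in rad, forces in N, time in s.
With the tool pointing down it reaches from about 0.3 to 0.75 m from the base axis. Payload 8.5 kg.
Tool frame: the origin (TCP) lies midway between the tips of the shut fingers; the grasp point (between the pads) lies 19 mm behind it; y points along the fingers, z is the direction in which the jaws open and shut, and the axes are right-handed (so a half turn about y gives the same grasp; the last joint's range is limited). The gripper opens to 85 mm and grips with 20 to 120 N. Pads are 22 mm wide; open, the fingers measure 114 mm over their backs; the gripper's body (76 mm by 85 mm) begins 54 mm behind the grasp point. The pads swing forward as they close: fully open they stand 13 mm farther back than shut.
Start: joints at [-1.437, 0.381, 1.297, -0, 1.464, -0.215], TCP at [0.188, -0.517, 0.231] pointing down, gripper open.
Joint ranges: [-3.11, 3.11], [-0.89, 2.33], [0.22, 2.48], [-1.42, 4.56], [0.17, 2.85], [-2.88, 2.88]. Speed limits (rad/s): [2.39, 2.39, 3.14, 3.14, 3.14, 3.14].

INTERFACE

Orientations are given as a rotation vector (axis times angle).
In Python, from workcell import * gives the robot as it stands.
- The arm moves only by the tool arm_command, never from a script. Its argument "series" is a list of rows, each a list of 3 entries, a list of its own where there are three numbers: the closure, from 0 (fully open) to 1 (shut), then the shift along the tool's x, y, z in cm, then the turn about the tool's y in degrees. In form: [[claw, [tx, ty, tz], roll], ...]. A call has exactly 10 rows; each row is the pose to reach, as a shift and turn from the pose commanded when the call began, along the tool's axes at that moment; what a row does not reach only later rows make up. A row lasts 1/8 s, in which the tool goes at most 62.5 mm and 10.7 degrees, less where a joint would pass 70% of its speed; a pose out of reach is approached as far as the arm can. A call with a gripper value outside its range is refused whole. The fingers move at their own pace and stop on an object; "grip_force" is the grip in N (left out, the last holds). Time passes only in rows, so rows that repeat a pose let the fingers close, or fill a call up. It gives the time, the measured TCP pose, the force and the opening at its end, in the units of the state.
- get_state(): the state, without advancing time (a new reading comes with each control period).
- capture(name): name is "side" or "top" or "wrist"; returns a dict with "image" (400x640x3 uint8, red, green, blue), "K" (3x3 intrinsics, pixels), "D" ([k1, k2, p1, p2, k3] as OpenCV has them; the pictures are not rectified), "origin" and "attitude" of the camera in the world; the wrist camera has in their place "T_tool_cam" (4x4, takes a point from camera to tool coordinates, whose origin is the TCP and whose axes are the tool frame's). Camera axes: x right, y down, z forward; pixel columns grow to the right and rows downward; lengths in m; the calibration is good to about 2 mm. A picture is of the moment at which its call begins: read the wrist's pose just before it. There is no depth.
- close_job(): hands the job in, once; it reports no verdict.
The state is a dict: "time_s": time; "joints": joint angles; "qd": joint speeds; "effort": joint torques, N m; "ee_pos": TCP position; "tool_rot": TCP orientation; "contact_force": force on the tool from outside, world axes, zero at the start; "ft_torque": the same for the moment, N m; "finger_gap": finger opening in m.
Only numpy, scipy, OpenCV 4.12 (cv2) and the standard library are available. Lean on these libraries where they do the work, as an engineer would, in place of code of your own. Each camera call takes 0.05 s, during which the arm holds its last target.

## Working session

There is one attempt and no reset: what is moved stays moved. The work goes in short steps, Python scripts to look and compute and a tool call to move; the robot and the scene stay as the last step left them, time stands still between calls to the robot, and variables do not carry over. Pictures are saved under pics/ and viewed, and the job is handed in when it is done.

Besides the shell and the picture viewer there is one more tool, called after "Emit:" as name([rows], argument=value, ...), one row to a line, values as JSON. arm_command: Moves the arm, as the interface text tells. Its arguments: {"type":"object","properties":{"series":{"type":"array"},"grip_force":{"type":"number"}},"required":["series"]}

```bash
ls; mkdir -p pics
cat > h.py <<'E'
import numpy as np, cv2
from workcell import *
def snap(cam,name):
    c=capture(cam); cv2.imwrite(f'pics/{name}.png',cv2.cvtColor(c['image'],cv2.COLOR_RGB2BGR)); return c
E
python3 - <<'E'
from h import *
import pickle
s=get_state(); print(s)
d={}
for n in ("side","top","wrist"):
    d[n]=snap(n,n+"0"); print(n,{k:v for k,v in d[n].items() if k!='image'})
pickle.dump((s,d),open('d0.pkl','wb'))
E
```

```text
pics
{'time_s': 0.0, 'joints': array([-1.43729509e+00,  3.81236170e-01,  1.29828845e+00,  1.59840926e-05,
        1.46361585e+00, -2.15314299e-01]), 'qd': array([ 0.00079832,  0.0003651 , -0.00097554,  0.0008277 ,  0.00043231,
        0.0023742 ]), 'effort': array([-2.73213536e-04, -4.48458910e+01, -2.31281519e+01, -2.48996303e-04,
        4.76310684e-03, -5.89021994e-06]), 'ee_pos': array([ 0.18793471, -0.51657222,  0.23068088]), 'tool_rot': array([-0.35790446,  2.03333198, -2.03014279]), 'contact_force': array([ 0.96396252, -0.48993598, -1.09482162]), 'ft_torque': array([-0.03492701, -0.00031756, -0.04032262]), 'finger_gap': 0.08557616716080821}
side {'K': array([[445.92937722,   0.        , 328.76657959],
       [  0.        , 445.92937722, 207.31213361],
       [  0.        ,   0.        ,   1.        ]]), 'D': array([-0.07256438,  0.        ,  0.        ,  0.        ,  0.        ]), 'origin': array([0.37486868, 0.86365717, 0.76436279]), 'attitude': array([-0.30630605,  2.75539936, -1.24293022])}
top {'K': array([[369.70746119,   0.        , 313.75161044],
       [  0.        , 3
[... 188 characters left out ...]
 0.10956905, 0.82135174]), 'attitude': array([-2.17983294,  2.15031384, -0.10865258])}
wrist {'K': array([[319.49658008,   0.        , 322.4885609 ],
       [  0.        , 319.49658008, 197.87256456],
       [  0.        ,   0.        ,   1.        ]]), 'D': array([3.848909e-05, 0.000000e+00, 0.000000e+00, 0.000000e+00,
       0.000000e+00]), 'T_tool_cam': array([[-6.66178323e-04,  9.53221022e-01,  3.02273453e-01,
        -7.66288676e-02],
       [ 1.17741252e-03, -3.02272563e-01,  9.53220809e-01,
        -1.42515669e-01],
       [ 9.99999085e-01,  9.90915588e-04, -9.20966934e-04,
         3.15565687e-04],
       [ 0.00000000e+00,  0.00000000e+00,  0.00000000e+00,
         1.00000000e+00]])}
```

View pics/top0.png

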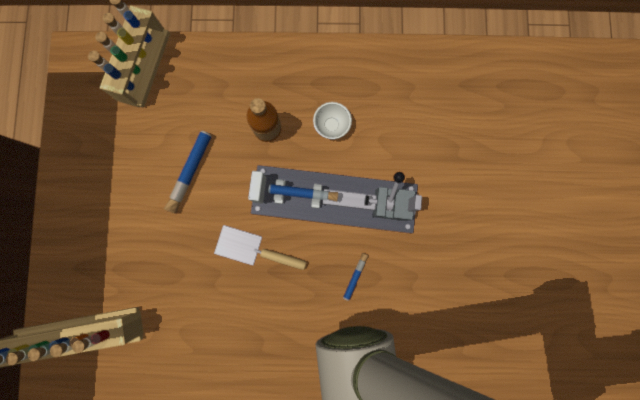

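View pics/side0.png

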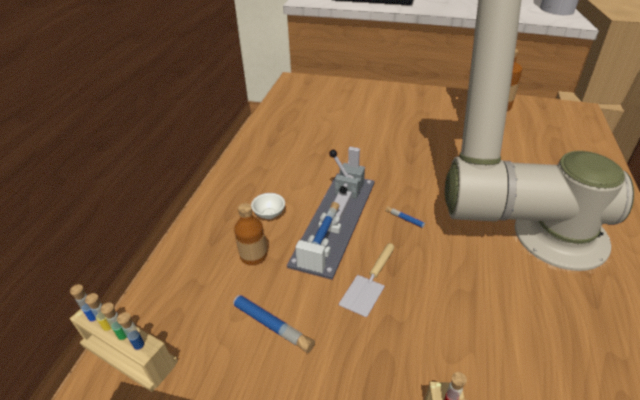

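View pics/wrist0.png

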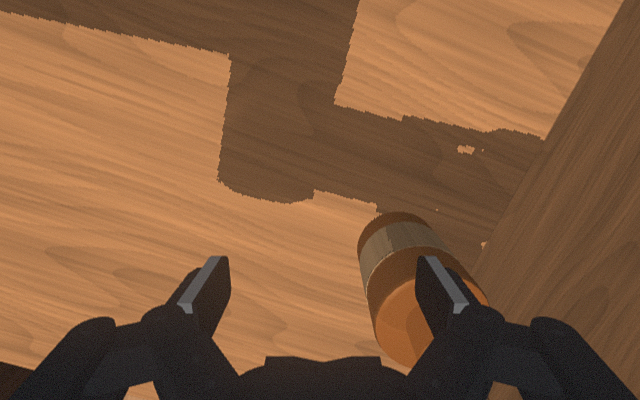

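The fixture is in the middle: head stop at the left (about 257,186) and carriage at the right (395,203). The lever ball is at (399,177), leaning up/+x, so it's locked. The tubes in view are the one in the saddles (270–338,190), a big loose one (190,170) and a small loose one (357,277). The one lying in the saddles is the one meant; I'll confirm it by length. There is a second amber bottle beside the gripper.

Run:
```python
import cv2
im=cv2.imread('pics/top0.png')
cv2.imwrite('pics/top0c.png',cv2.resize(im[155:245,240:440],None,fx=4,fy=4,interpolation=cv2.INTER_CUBIC))
im=cv2.imread('pics/side0.png')
cv2.imwrite('pics/side0c.png',cv2.resize(im[140:280,280:390],None,fx=4.2,fy=4.2,interpolation=cv2.INTER_CUBIC))
```

```text
(no output)
```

View pics/top0c.png

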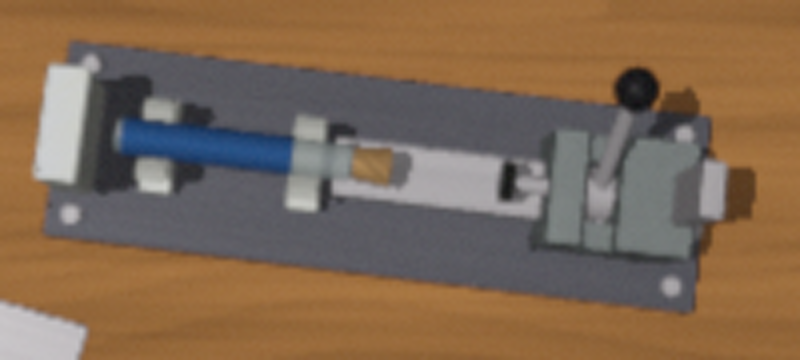

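View pics/side0c.png

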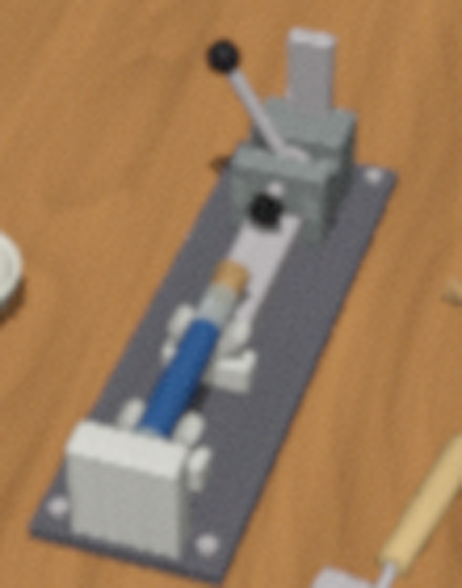

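```bash
cat >> h.py <<'E'
from scipy.spatial.transform import Rotation as R
from scipy.optimize import least_squares
def camRT(c):
    return R.from_rotvec(c['attitude']).as_matrix(), np.array(c['origin'])
def proj(c,P,RT=None):
    Rm,o=RT if RT else camRT(c)
    q=(np.atleast_2d(P)-o)@Rm
    uv,_=cv2.projectPoints(q.reshape(-1,1,3),np.zeros(3),np.zeros(3),c['K'],c['D']); return uv[:,0]
def ray(c,uv,z,RT=None):
    Rm,o=RT if RT else camRT(c)
    n=cv2.undistortPoints(np.array(uv,float).reshape(-1,1,2),c['K'],c['D'])[:,0]
    d=np.c_[n,np.ones(len(n))]@Rm.T
    z=np.broadcast_to(z,len(n)); return o+d*((z-o[2])/d[:,2])[:,None]
def fx2w(p,P):
    P=np.atleast_2d(P); c,s=np.cos(p[2]),np.sin(p[2])
    return np.c_[p[0]+c*P[:,0]-s*P[:,1],p[1]+s*P[:,0]+c*P[:,1],P[:,2]]
def w2fx(p,P):
    P=np.atleast_2d(P)-[p[0],p[1],0]; c,s=np.cos(p[2]),np.sin(p[2])
    return np.c_[c*P[:,0]+s*P[:,1],-s*P[:,0]+c*P[:,1],P[:,2]]
E
python3 - <<'E'
from h import *
import pickle
s,d=pickle.load(open('d0.pkl','rb'))
T=lambda L:(np.array(L)+.5)/4-.5+[240,155]
S=lambda L:(np.array(L)+.5)/4.2-.5+[280,140]
pt=T([(72,42),(710,118),(692,310),(45,237)])
W=ray(d['top'],pt,.012); print(W.round(4)); 
F=np.array([(.055,.175,.012),(.055,-.185,.012),(-.055,-.185,.012),(-.055,.175,.012)])
Fs=F[[0,2,3]]; ps=S([(32,530),(398,175),(222,580)])
f=lambda p:np.r_[(proj(d['top'],fx2w(p,F))-pt).ravel(),(proj(d['side'],fx2w(p,Fs))-ps).ravel()]
r=least_squares(f,[.46,.1,0]); p=r.x; print(p,np.degrees(p[2])); print(r.fun.reshape(-1,2).round(1))
np.save('fix.npy',p)
def show(n,c,uv,z): print(n,w2fx(p,ray(d[c],uv,z)).round(4).tolist())
show('ball','top',T([(637,89)]),.119); show('ball s','side',S([(223,56)]),.119)
show('post','top',T([(713,190)]),.120); show('post s','side',S([(311,37)]),.120)
show('headtop','top',T([(47,65),(92,65),(80,185),(35,180)]),.076)
show('glass bottom,cork end','top',T([(118,135),(392,166)]),.052)
show('cork end top/ bottom','top',T([(353,165)]),.052)
show('cork s','side',S([(232,272)]),.052)
show('plunger','top',T([(501,181)]),.052)
show('carr','top',T([(553,131),(700,140),(690,258),(543,245)]),.066)
E
```

```text
[[ 0.6245  0.2401  0.012 ]
 [ 0.5865 -0.1141  0.012 ]
 [ 0.4805 -0.1027  0.012 ]
 [ 0.5156  0.2517  0.012 ]]
[ 0.55177549  0.0745767  -0.10189245] -5.8380075478256135
[[-1.3  0.1]
 [ 0.4 -0.5]
 [ 0.6  1. ]
 [-1.2  0.3]
 [-1.1 -0.8]
 [-0.  -1.3]
 [ 0.4 -0.7]]
ball [[0.0443, -0.1203, 0.119]]
ball s [[0.045, -0.1256, 0.119]]
post [[-0.0002, -0.1606, 0.12]]
post s [[-0.0003, -0.1603, 0.12]]
headtop [[0.0305, 0.1717, 0.076], [0.0331, 0.1487, 0.076], [-0.0288, 0.1468, 0.076], [-0.0289, 0.1698, 0.076]]
glass bottom,cork end [[0.0017, 0.1343, 0.052], [0.002, -0.0105, 0.052]]
cork end top/ bottom [[0.0001, 0.0099, 0.052]]
cork s [[0.0017, -0.011, 0.052]]
plunger [[0.0007, -0.068, 0.052]]
carr [[0.0279, -0.0903, 0.066], [0.0319, -0.166, 0.066], [-0.0293, -0.1663, 0.066], [-0.0313, -0.0909, 0.066]]
```

```bash
cat >> h.py <<'E'
P=None
def status(p=None):
    s=get_state(); M=R.from_rotvec(s['tool_rot']).as_matrix()
    p=np.load('fix.npy')
    print('t',round(s['time_s'],2),'tcp',s['ee_pos'].round(4),'fix',(w2fx(p,s['ee_pos'])*1e3).round(1),'gap',round(s['finger_gap'],4),'F',np.round(s['contact_force'],1))
    print('tool y',M[:,1].round(3),'z angle vs fix y deg',round(np.degrees(np.arctan2(M[1,2],M[0,2])-np.arctan2(np.cos(p[2]),-np.sin(p[2]))),2))
    return s,M,p
def plan(targets):
    "fixture-frame TCP targets (mm) -> tool shifts in cm from now"
    s,M,p=status()
    for t in targets:
        d=fx2w(p,np.array(t)/1e3)[0]-s['ee_pos']
        print(t,'->',(d@M*100).round(2),'world',fx2w(p,np.array(t)/1e3)[0].round(3))
E
python3 - <<'E'
from h import *
import pickle
s,d=pickle.load(open('d0.pkl','rb'))
plan([(0,-119,260),(90,-119,200),(90,-119,112)])
p=np.load('fix.npy')
for n,uv,z in (('bottle cork top',(258,106),.15),('dish',(332,121),.035),('small',(357,277),.01)):
    w=ray(d['top'],[uv],z); print(n,w.round(3),(w2fx(p,w)*1e3).round())
M=R.from_rotvec(s['tool_rot']).as_matrix(); print(M.round(3))
w=d['wrist'];T=w['T_tool_cam'];Rc=M@T[:3,:3];o=s['ee_pos']+M@T[:3,3]
for uv,z in (((395,225),0),((420,330),.15)): print(ray(w,[uv],z,(Rc,o)))
E
```

```text
t 0.15 tcp [ 0.1879 -0.5167  0.2309] fix [[-301.8 -625.2  230.9]] gap 0.0855 F [-0.4  0.2 -0.6]
tool y [-0.     0.001 -1.   ] z angle vs fix y deg -154.18
(0, -119, 260) -> [-49.22  -2.87 -32.42] world [ 0.54  -0.044  0.26 ]
(90, -119, 200) -> [-57.32   3.13 -28.5 ] world [ 0.629 -0.053  0.2  ]
(90, -119, 112) -> [-57.32  11.93 -28.49] world [ 0.629 -0.053  0.112]
bottle cork top [[0.71  0.221 0.15 ]] [[142. 161. 150.]]
dish [[0.72  0.076 0.035]] [[167.  19.  35.]]
small [[0.382 0.018 0.01 ]] [[-163.  -73.   10.]]
[[-0.94  -0.     0.342]
 [-0.342  0.002 -0.94 ]
 [-0.    -1.    -0.002]]
[[ 0.14635074 -0.62839777  0.        ]]
[[ 0.1119396  -0.63168774  0.15      ]]
```

Emit:
arm_command([
  [1,[-2,-3,-1],5],
  [1,[-6,-4,-3],10],
  [1,[-11,-4,-5.5],15],
  [1,[-16,-4,-8],20],
  [1,[-21,-4,-10.5],25.8],
  [1,[-26,-4,-13],25.8],
  [1,[-31,-4,-15.5],25.8],
  [1,[-36,-4,-18],25.8],
  [1,[-41,-4,-20.5],25.8],
  [1,[-46,-4,-23],25.8],
], grip_force=30)

```text
time_s: 1.4
ee_pos: [0.5427, -0.1419, 0.2712]
tool_rot: [-0.11, -2.169, 2.169]
contact_force: [-0.2, -0.7, -0.3]
finger_gap: -0.0001
```

Run:
```python
from h import *
plan([(85,-119,250),(85,-119,112)])
```

```text
t 1.4 tcp [ 0.5427 -0.1419  0.2712] fix [[  13.  -216.3  271.2]] gap -0.0001 F [-0.2 -0.7 -0.3]
tool y [-0.  0. -1.] z angle vs fix y deg -179.98
(85, -119, 250) -> [-7.21  2.11 -9.73] world [ 0.624 -0.052  0.25 ]
(85, -119, 112) -> [-7.21 15.91 -9.73] world [ 0.624 -0.052  0.112]
```

Emit:
arm_command([
  [1,[-3,1,-3],0],
  [1,[-6,2,-6],0],
  [1,[-7.2,3,-9],0],
  [1,[-7.2,5,-9.7],0],
  [1,[-7.2,8,-9.7],0],
  [1,[-7.2,11,-9.7],0],
  [1,[-7.2,13.5,-9.7],0],
  [1,[-7.2,15,-9.7],0],
  [1,[-7.2,15.7,-9.7],0],
  [1,[-7.2,15.7,-9.7],0],
])

```text
time_s: 2.65
ee_pos: [0.6233, -0.0543, 0.1145]
tool_rot: [-0.11, -2.169, 2.169]
contact_force: [-0.1, -0.1, -0.2]
finger_gap: -0.0002
```

Run:
```python
from h import *
status(); c=snap('wrist','w1'); c=snap('top','top1')
im=c['image'][:, :, ::-1]
cv2.imwrite('pics/top1c.png',cv2.resize(im[130:270,330:470],None,fx=4,fy=4,interpolation=cv2.INTER_CUBIC))
```

```text
t 2.65 tcp [ 0.6233 -0.0543  0.1145] fix [[  84.2 -121.   114.5]] gap -0.0002 F [-0.1 -0.1 -0.2]
tool y [ 0. -0. -1.] z angle vs fix y deg -179.98
```

View pics/w1.png

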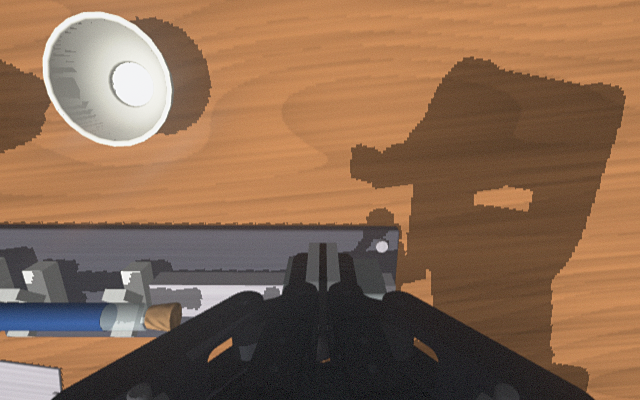

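View pics/top1c.png

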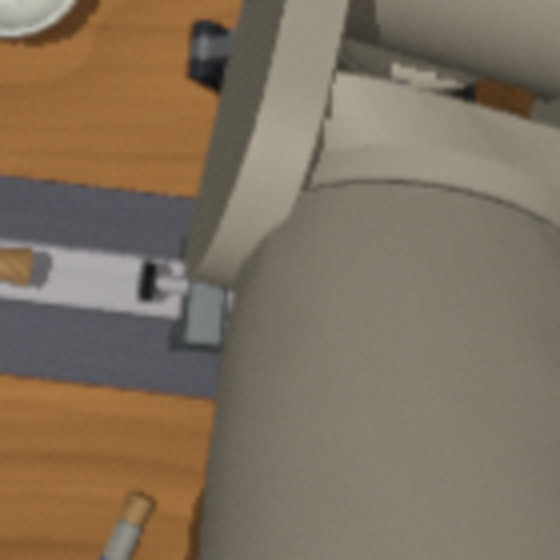

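Emit:
arm_command([
  [1,[0.9,0.1,0],0],
  [1,[1.5,0.1,0],0],
  [1,[2.2,-0.35,0],0],
  [1,[2.9,-0.7,0],0],
  [1,[3.6,-0.95,0],0],
  [1,[4.3,-1.15,0],0],
  [1,[5.0,-1.3,0],0],
  [1,[5.7,-1.4,0],0],
  [1,[6.3,-1.4,0],0],
  [1,[6.3,-1.4,0],0],
])

```text
time_s: 4.0
ee_pos: [0.5597, -0.0478, 0.1281]
tool_rot: [-0.109, -2.169, 2.168]
contact_force: [0.3, -0.1, -1.1]
finger_gap: -0.0
```

Run:
```python
from h import *
status(); c=snap('side','side2')
im=c['image'][:, :, ::-1]
cv2.imwrite('pics/side2c.png',cv2.resize(im[60:280,260:420],None,fx=2.7,fy=2.7,interpolation=cv2.INTER_CUBIC))
```

```text
t 4.0 tcp [ 0.5597 -0.0478  0.1281] fix [[  20.3 -120.9  128.1]] gap -0.0 F [ 0.3 -0.1 -1.1]
tool y [-0.001  0.    -1.   ] z angle vs fix y deg -179.98
```

View pics/side2c.png

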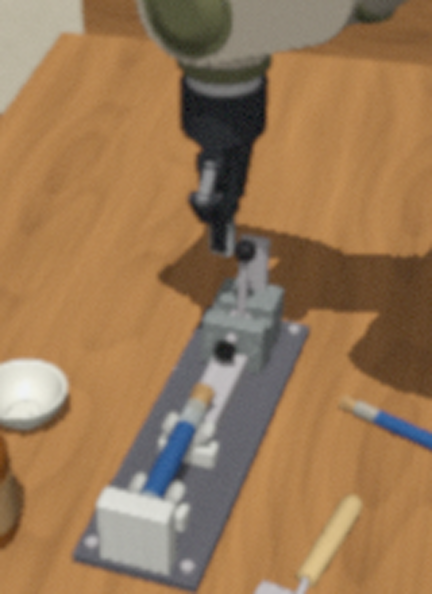

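Emit:
arm_command([
  [1,[0.6,0,0],0],
  [1,[1.2,0.1,0],0],
  [1,[1.8,0.2,0],0],
  [1,[2.4,0.35,0],0],
  [1,[3.0,0.55,0],0],
  [1,[3.6,0.8,0],0],
  [1,[4.1,1.05,0],0],
  [1,[4.4,1.2,0],0],
  [1,[4.5,1.3,0],0],
  [1,[4.5,1.3,0],0],
])

```text
time_s: 5.3
ee_pos: [0.5157, -0.0434, 0.1153]
tool_rot: [-0.11, -2.169, 2.169]
contact_force: [-0.2, 0.0, 1.0]
finger_gap: 0.0001
```

Run:
```python
from h import *
status(); c=snap('side','side3')
im=c['image'][:, :, ::-1]
cv2.imwrite('pics/side3c.png',cv2.resize(im[100:240,300:400],None,fx=4,fy=4,interpolation=cv2.INTER_CUBIC))
```

```text
t 5.3 tcp [ 0.5157 -0.0434  0.1153] fix [[ -23.9 -121.   115.3]] gap 0.0001 F [-0.2  0.   1. ]
tool y [-0.  0. -1.] z angle vs fix y deg -179.98
```

View pics/side3c.png

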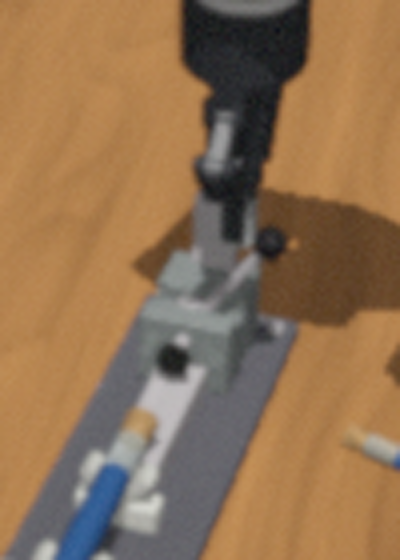

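Run:
```python
from h import *
import pickle
s,d=pickle.load(open('d0.pkl','rb')); p=np.load('fix.npy')
uv=(np.array([(271,242)])+.5)/4-.5+[300,100]
for z in (.119,.124): print(w2fx(p,ray(d['side'],uv,z))*1e3)
plan([(0,-160.5,170),(0,-160.5,108)])
```

```text
[[ -46.99269605 -122.42512287  119.        ]]
[[ -48.61394591 -115.53428019  124.        ]]
t 5.35 tcp [ 0.5158 -0.0434  0.1153] fix [[ -23.8 -121.   115.3]] gap -0.0001 F [ 0.3 -0.4 -0.2]
tool y [ 0. -0. -1.] z angle vs fix y deg -179.98
(0, -160.5, 170) -> [-2.38 -5.47  3.95] world [ 0.535 -0.085  0.17 ]
(0, -160.5, 108) -> [-2.38  0.73  3.95] world [ 0.535 -0.085  0.108]
```

Emit:
arm_command([
  [1,[-0.5,-3,0],0],
  [0.55,[-1,-5.5,0.5],0],
  [0.55,[-1.7,-5.5,2],0],
  [0.55,[-2.4,-5.5,4],0],
  [0.55,[-2.4,-5.5,4],0],
  [0.55,[-2.4,-4,4],0],
  [0.55,[-2.4,-2.5,4],0],
  [0.55,[-2.4,-2,4],0],
  [0.55,[-2.4,-2,4],0],
  [0.55,[-2.4,-2,4],0],
])

```text
time_s: 6.6
ee_pos: [0.5357, -0.0857, 0.1357]
tool_rot: [-0.111, -2.169, 2.17]
contact_force: [-0.3, 0.3, 0.1]
finger_gap: 0.0386
```

Run:
```python
from h import *
status(); c=snap('side','side4')
im=c['image'][:, :, ::-1]
cv2.imwrite('pics/side4c.png',cv2.resize(im[60:240,270:420],None,fx=3.3,fy=3.3,interpolation=cv2.INTER_CUBIC))
c=snap('wrist','w4')
```

```text
t 6.6 tcp [ 0.5357 -0.0857  0.1357] fix [[   0.3 -161.   135.7]] gap 0.0386 F [-0.3  0.3  0.1]
tool y [ 0.001 -0.    -1.   ] z angle vs fix y deg -179.98
```

View pics/side4c.png

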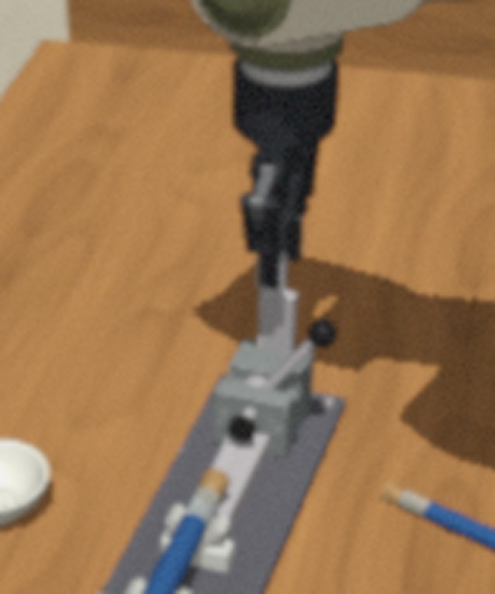

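View pics/w4.png

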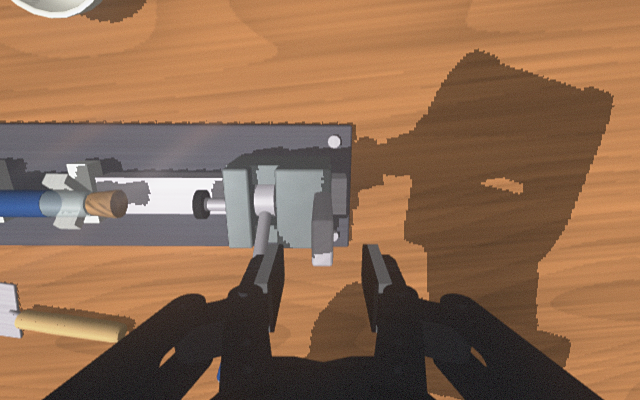

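Emit:
arm_command([
  [0.55,[0,1,0],0],
  [0.55,[0,2.2,0],0],
  [0.55,[0,3.4,0],0],
  [0.55,[0,4.4,0],0],
  [0.55,[0,4.5,0],0],
  [1,[0,4.5,0],0],
  [1,[0,4.5,0],0],
  [1,[0,4.5,0],0],
  [1,[0,4.5,0],0],
  [1,[0,4.5,0],0],
], grip_force=25)

```text
time_s: 7.95
ee_pos: [0.5357, -0.0856, 0.0907]
tool_rot: [-0.111, -2.169, 2.17]
contact_force: [0.0, -0.6, 4.1]
finger_gap: 0.0119
```

Run:
```python
from h import *
status(); c=snap('wrist','w5')
```

```text
t 7.95 tcp [ 0.5357 -0.0856  0.0907] fix [[   0.3 -161.    90.7]] gap 0.0119 F [ 0.  -0.6  4.1]
tool y [ 0.001 -0.    -1.   ] z angle vs fix y deg -179.98
```

View pics/w5.png

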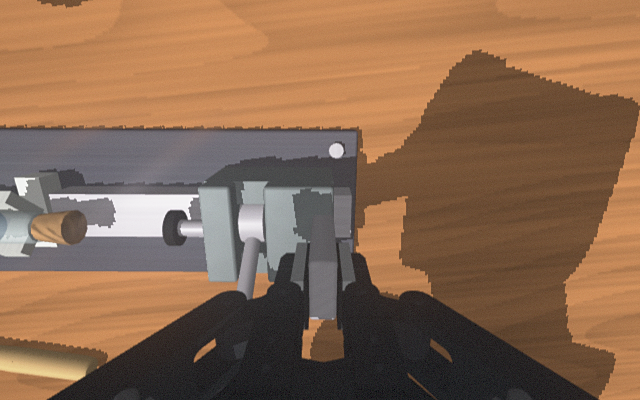

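Emit:
arm_command([
  [1,[0,0,-0.3],0],
  [1,[0,0,-0.9],0],
  [1,[0,0,-1.6],0],
  [1,[0,0,-2.4],0],
  [1,[0,0,-3.2],0],
  [1,[0,0,-4.0],0],
  [1,[0,0,-4.7],0],
  [1,[0,0,-5.1],0],
  [1,[0,0,-5.3],0],
  [1,[0,0,-5.3],0],
])

```text
time_s: 9.25
ee_pos: [0.5413, -0.0331, 0.0907]
tool_rot: [-0.112, -2.169, 2.171]
contact_force: [0.6, -2.5, 5.2]
finger_gap: 0.0116
```

Run:
```python
from h import *
status(); c=snap('wrist','w6');c=snap('side','side6')
im=c['image'][:, :, ::-1]
cv2.imwrite('pics/side6c.png',cv2.resize(im[120:280,280:400],None,fx=4,fy=3.7,interpolation=cv2.INTER_CUBIC))
```

```text
t 9.25 tcp [ 0.5413 -0.0331  0.0907] fix [[   0.5 -108.2   90.7]] gap 0.0116 F [ 0.6 -2.5  5.2]
tool y [ 0.001 -0.001 -1.   ] z angle vs fix y deg -179.97
```

View pics/w6.png

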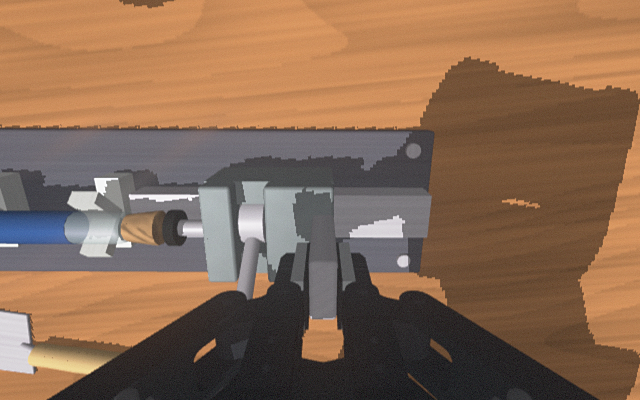

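View pics/side6c.png

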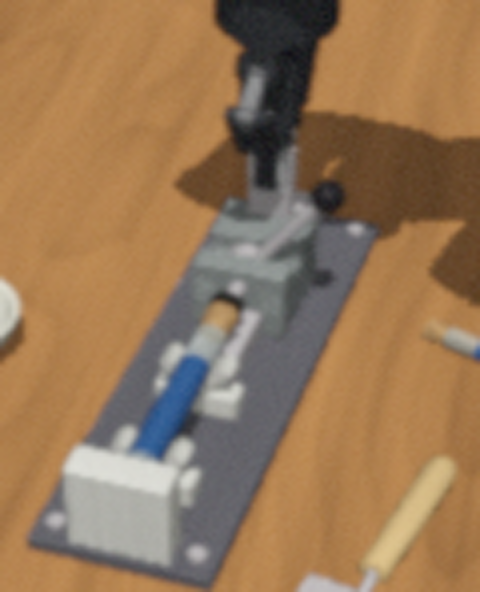

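Emit:
arm_command([
  [1,[0,0,-0.2],0],
  [1,[0,0,-0.4],0],
  [1,[0,0,-0.6],0],
  [1,[0,0,-0.8],0],
  [1,[0,0,-1.0],0],
  [1,[0,0,-1.2],0],
  [1,[0,0,-1.4],0],
  [1,[0,0,-1.6],0],
  [1,[0,0,-1.8],0],
  [1,[0,0,-1.8],0],
])

```text
time_s: 10.6
ee_pos: [0.5432, -0.0155, 0.0907]
tool_rot: [-0.112, -2.169, 2.171]
contact_force: [0.3, -4.2, 5.2]
finger_gap: 0.0115
```

Run:
```python
from h import *
status(); c=snap('wrist','w7')
im=c['image'][:, :, ::-1]
a=cv2.imread('pics/w6.png')[170:290,60:260]; b=im[170:290,60:260]
cv2.imwrite('pics/w7c.png',cv2.resize(np.vstack([a,b]),None,fx=2.5*1.0,fy=2.5,interpolation=cv2.INTER_CUBIC))
```

```text
t 10.6 tcp [ 0.5432 -0.0155  0.0907] fix [[  0.6 -90.4  90.7]] gap 0.0115 F [ 0.3 -4.2  5.2]
tool y [ 0.001 -0.001 -1.   ] z angle vs fix y deg -179.98
```

View pics/w7c.png

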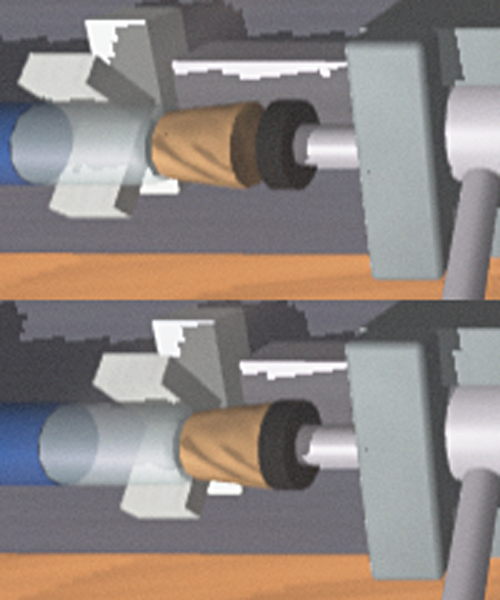

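View pics/w7.png

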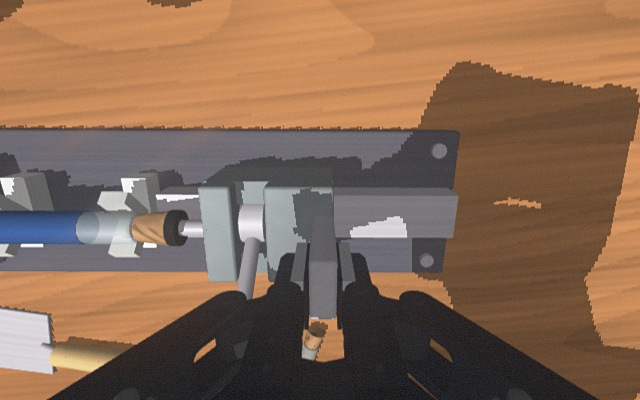

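Emit:
arm_command([
  [1,[0,0,-0.1],0],
  [1,[0,0,-0.2],0],
  [1,[0,0,-0.3],0],
  [1,[0,0,-0.4],0],
  [1,[0,0,-0.5],0],
  [1,[0,0,-0.6],0],
  [1,[0,0,-0.7],0],
  [1,[0,0,-0.8],0],
  [1,[0,0,-0.83],0],
  [1,[0,0,-0.83],0],
])

```text
time_s: 11.9
ee_pos: [0.544, -0.0076, 0.0907]
tool_rot: [-0.112, -2.168, 2.172]
contact_force: [-0.6, -7.3, 5.1]
finger_gap: 0.0111
```

Run:
```python
from h import *
status(); c=snap('wrist','w8')
im=c['image'][:, :, ::-1]
a=cv2.imread('pics/w7.png')[170:290,60:260]; b=im[170:290,60:260]
cv2.imwrite('pics/w8c.png',cv2.resize(np.vstack([a,b]),None,fx=2.5*1.0,fy=2.5,interpolation=cv2.INTER_CUBIC))
```

```text
t 11.9 tcp [ 0.544  -0.0076  0.0907] fix [[  0.6 -82.5  90.7]] gap 0.0111 F [-0.6 -7.3  5.1]
tool y [ 0.001 -0.002 -1.   ] z angle vs fix y deg -179.99
```

View pics/w8c.png

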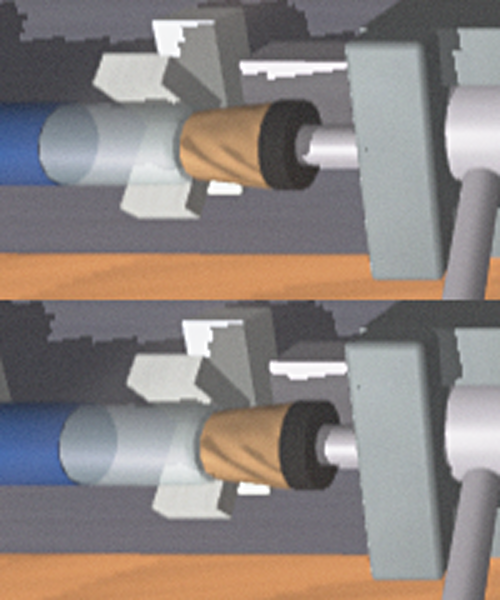

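Run:
```python
from h import *
a=cv2.imread('pics/w7.png');b=cv2.imread('pics/w8.png')
def tm(x0,y0,x1,y1):
    t=a[y0:y1,x0:x1]; r=cv2.matchTemplate(b[y0-4:y1+4,x0-5:x1+25],t,cv2.TM_CCOEFF_NORMED)
    i=np.unravel_index(r.argmax(),r.shape); row=r[i[0]]; j=i[1]
    sub=(row[j-1]-row[j+1])/(2*(row[j-1]-2*row[j]+row[j+1])); return j+sub-5,i[0]-4,r.max()
print('pad',tm(158,205,184,250)); print('saddle',tm(100,188,130,206)); print('carriage',tm(195,180,240,290))
s,M,p=status()
# scale: mm/px at pad by projecting axis points
c=capture('wrist');T=c['T_tool_cam'];RT=(M@T[:3,:3],s['ee_pos']+M@T[:3,3])
P=fx2w(p,np.array([[0,.0055,.052],[0,.0065,.052],[.0,.0055,.063]])); print(proj(c,P,RT))
cv2.imwrite('pics/side9.png',capture('side')['image'][:,:,::-1])
im=cv2.imread('pics/side9.png')
cv2.imwrite('pics/side9c.png',cv2.resize(im[120:280,280:400],None,fx=4,fy=3.7,interpolation=cv2.INTER_CUBIC))
```

```text
pad (np.float64(8.255865782499313), np.int64(0), np.float32(0.91945386))
saddle (np.float64(12.87286002933979), np.int64(0), np.float32(0.95225686))
carriage (np.float64(-0.052430201321840286), np.int64(0), np.float32(0.9867537))
t 11.95 tcp [ 0.544  -0.0076  0.0907] fix [[  0.7 -82.5  90.7]] gap 0.0113 F [-0.7 -5.9  4.3]
tool y [ 0.001 -0.002 -1.   ] z angle vs fix y deg -179.99
[[178.27528738 228.82232476]
 [176.64528899 228.82151714]
 [170.14080208 236.27545267]]
```

View pics/side9c.png

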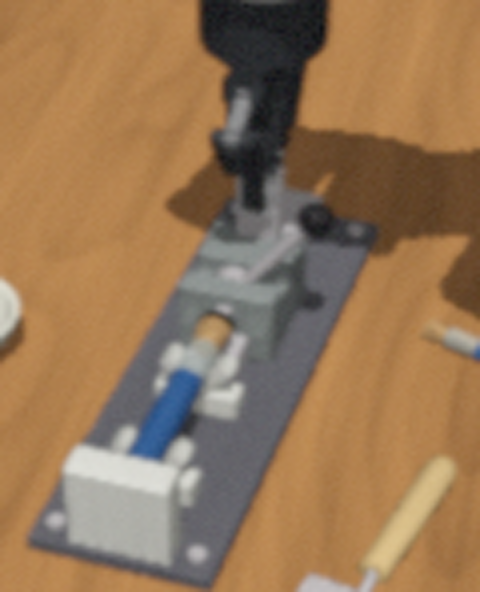

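Emit:
arm_command([
  [0.55,[0,0,0],0],
  [0.55,[0,0,0],0],
  [0.55,[0,0,0],0],
  [0.55,[0,-1.5,0],0],
  [0.55,[0,-4.5,0],0],
  [0.55,[0,-8.4,0],0],
  [1,[1.5,-8.4,-0.5],0],
  [1,[4.5,-8.4,-2.2],0],
  [1,[8,-8.4,-4.1],0],
  [1,[8.5,-8.4,-4.2],0],
])

```text
time_s: 13.3
ee_pos: [0.4618, 0.0448, 0.1755]
tool_rot: [-0.109, -2.171, 2.17]
contact_force: [0.0, -0.9, 0.5]
finger_gap: -0.0001
```

Run:
```python
from h import *
import pickle
s,M,p=status(); c=snap('side','side10')
im=c['image'][:, :, ::-1]
cv2.imwrite('pics/side10c.png',cv2.resize(im[120:280,280:400],None,fx=4,fy=3.7,interpolation=cv2.INTER_CUBIC))
c=snap('wrist','w10')
c=snap('top','top10')
cv2.imwrite('pics/top10c.png',cv2.resize(c['image'][155:245,240:440,::-1],None,fx=4,fy=4,interpolation=cv2.INTER_CUBIC))
plan([(-84,-40.5,113)])
```

```text
t 13.3 tcp [0.4618 0.0448 0.1755] fix [[-86.5 -38.8 175.5]] gap -0.0001 F [ 0.  -0.9  0.5]
tool y [ 0.001  0.    -1.   ] z angle vs fix y deg -179.88
t 13.45 tcp [0.464  0.0434 0.175 ] fix [[-84.2 -40.  175. ]] gap 0.0001 F [-0.1  0.3 -0.5]
tool y [ 0.002 -0.    -1.   ] z angle vs fix y deg -179.98
(-84, -40.5, 113) -> [-0.01  6.2   0.05] world [0.464 0.043 0.113]
```

View pics/side10c.png

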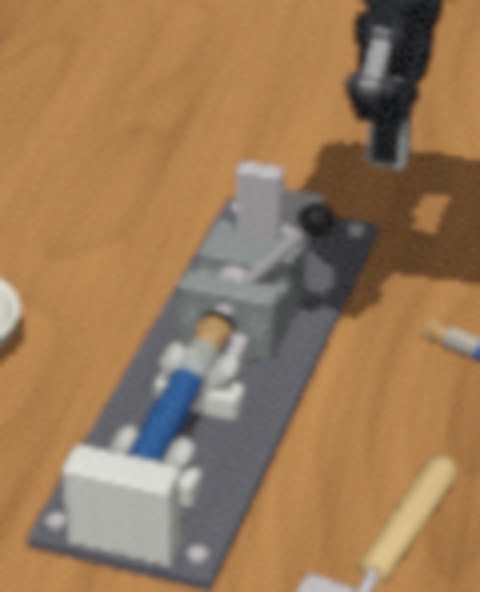

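View pics/w10.png

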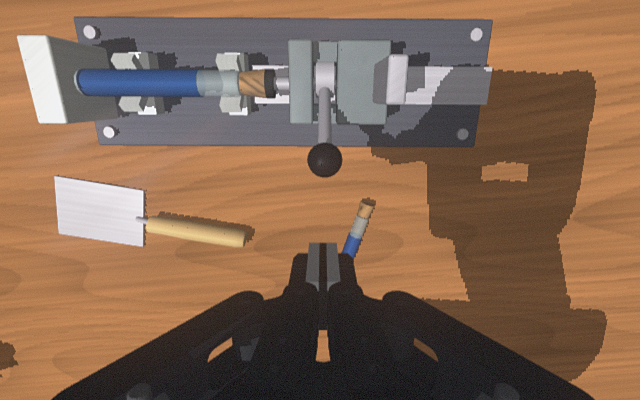

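View pics/top10c.png

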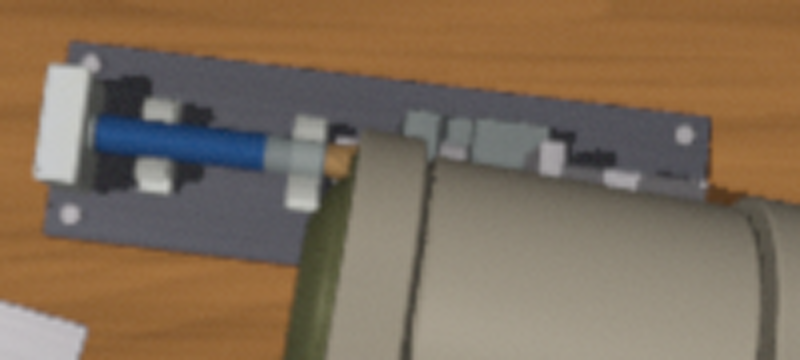

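Emit:
arm_command([
  [1,[0,2,0],0],
  [1,[0,4.5,0],0],
  [1,[0,6.1,0],0],
  [1,[0,6.2,0],0],
  [1,[-0.9,6.2,0],0],
  [1,[-1.5,6.1,0],0],
  [1,[-2.1,5.75,0],0],
  [1,[-2.7,5.45,0],0],
  [1,[-3.3,5.2,0],0],
  [1,[-3.9,5.0,0],0],
])

```text
time_s: 14.7
ee_pos: [0.5025, 0.0397, 0.1246]
tool_rot: [-0.111, -2.17, 2.17]
contact_force: [-0.8, -0.5, 0.5]
finger_gap: -0.0002
```

Run:
```python
from h import *
s,M,p=status(); c=snap('side','side11')
im=c['image'][:, :, ::-1]
cv2.imwrite('pics/side11c.png',cv2.resize(im[100:280,280:400],None,fx=4,fy=3.3,interpolation=cv2.INTER_CUBIC))
```

```text
t 14.7 tcp [0.5025 0.0397 0.1246] fix [[-45.5 -39.7 124.6]] gap -0.0002 F [-0.8 -0.5  0.5]
tool y [ 0. -0. -1.] z angle vs fix y deg -179.97
```

View pics/side11c.png

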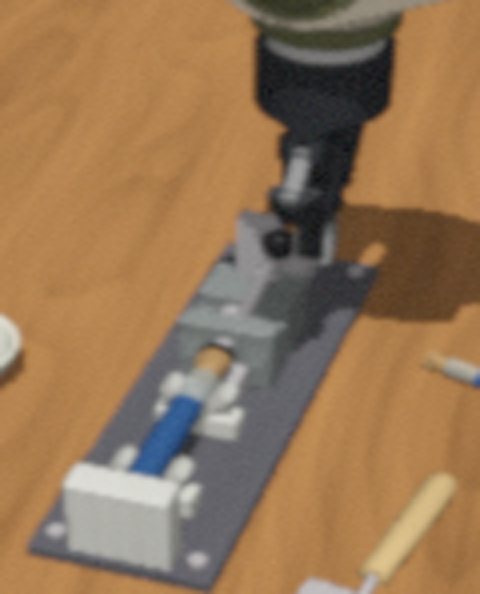

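Emit:
arm_command([
  [1,[-0.6,-0.15,0],0],
  [1,[-1.2,-0.25,0],0],
  [1,[-1.8,-0.3,0],0],
  [1,[-2.4,-0.3,0],0],
  [1,[-3.0,-0.27,0],0],
  [1,[-3.6,-0.2,0],0],
  [1,[-4.2,-0.1,0],0],
  [1,[-4.8,0.1,0],0],
  [1,[-5.4,0.3,0],0],
  [1,[-5.9,0.5,0],0],
])

```text
time_s: 16.0
ee_pos: [0.5614, 0.0337, 0.1191]
tool_rot: [-0.111, -2.17, 2.17]
contact_force: [-4.9, 0.1, 4.2]
finger_gap: -0.0002
```

Run:
```python
from h import *
s,M,p=status(); c=snap('side','side12')
im=c['image'][:, :, ::-1]
cv2.imwrite('pics/side12c.png',cv2.resize(im[100:280,280:400],None,fx=4,fy=3.3,interpolation=cv2.INTER_CUBIC))
```

```text
t 16.0 tcp [0.5614 0.0337 0.1191] fix [[ 13.8 -39.7 119.1]] gap -0.0002 F [-4.9  0.1  4.2]
tool y [ 0.001 -0.    -1.   ] z angle vs fix y deg -179.98
```

View pics/side12c.png

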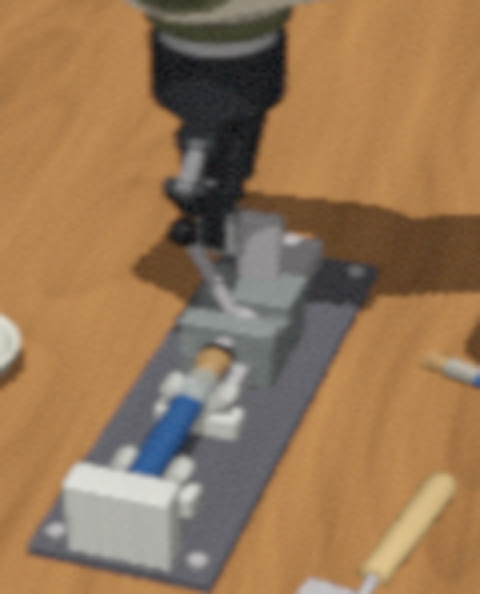

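Emit:
arm_command([
  [1,[-0.3,0.15,0],0],
  [1,[-0.6,0.35,0],0],
  [1,[-0.8,0.45,0],0],
  [1,[-1.0,0.55,0],0],
  [1,[-1.1,0.6,0],0],
  [1,[-1.1,0.6,0],0],
  [1,[-1.1,0.6,0],0],
  [1,[0,0.6,0],0],
  [1,[2,0,0],0],
  [1,[3.5,-3,0],0],
])

```text
time_s: 17.3
ee_pos: [0.5242, 0.0376, 0.1484]
tool_rot: [-0.107, -2.168, 2.167]
contact_force: [0.8, 0.4, 0.5]
finger_gap: -0.0001
```

Run:
```python
from h import *
s,M,p=status()
```

```text
t 17.3 tcp [0.5242 0.0376 0.1484] fix [[-23.7 -39.6 148.4]] gap -0.0001 F [0.8 0.4 0.5]
tool y [-0.003  0.001 -1.   ] z angle vs fix y deg -179.98
```

Now retreat up and toward the robot (fixture -x) so the cameras can see.

Emit:
arm_command([
  [1,[1,-2,0],0],
  [1,[3,-4,0],0],
  [1,[5,-6,0],0],
  [1,[7,-6,0],0],
  [1,[8,-6,0],0],
  [1,[8,-6,0],0],
  [1,[8,-6,0],0],
  [1,[8,-6,0],0],
  [1,[8,-6,0],0],
  [1,[8,-6,0],0],
])

```text
time_s: 18.55
ee_pos: [0.4464, 0.0454, 0.2092]
tool_rot: [-0.11, -2.169, 2.169]
contact_force: [-0.2, -0.1, -0.5]
finger_gap: 0.0004
```

Run:
```python
from h import *
s,M,p=status(); c=snap('side','side13')
im=c['image'][:, :, ::-1]
cv2.imwrite('pics/side13c.png',cv2.resize(im[140:280,280:390],None,fx=4.2,fy=4.2,interpolation=cv2.INTER_CUBIC))
s=get_state();c=snap('wrist','w13')
cv2.imwrite('pics/w13c.png',cv2.resize(c['image'][0:260,0:520,::-1],None,fx=1.5,fy=1.5,interpolation=cv2.INTER_CUBIC))
import pickle; pickle.dump((s,c),open('d13.pkl','wb'))
```

```text
t 18.55 tcp [0.4464 0.0454 0.2092] fix [[-101.8  -39.7  209.2]] gap 0.0004 F [-0.2 -0.1 -0.5]
tool y [-0.  0. -1.] z angle vs fix y deg -179.98
```

View pics/side13c.png

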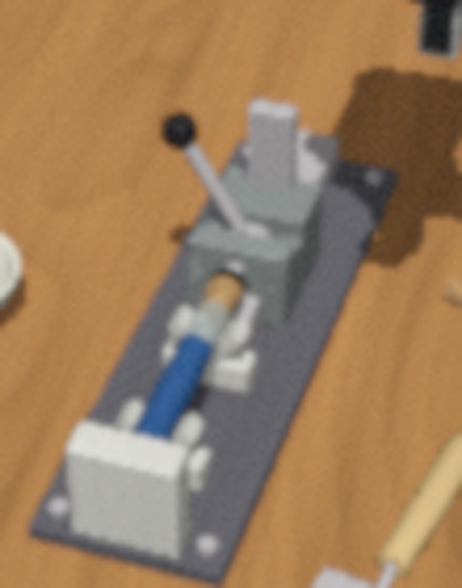

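View pics/w13.png

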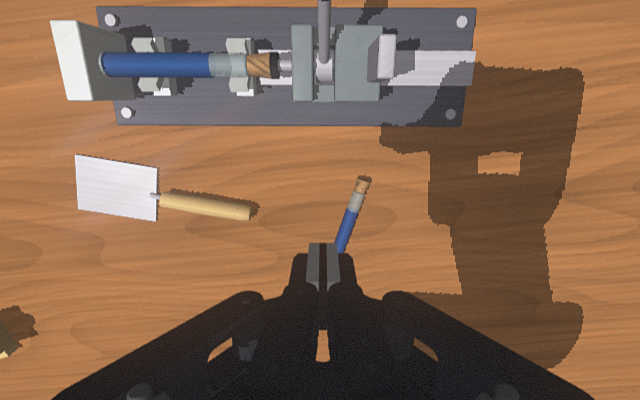

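Run:
```python
import cv2
im=cv2.imread('pics/w13.png')
cv2.imwrite('pics/w13d.png',cv2.resize(im[10:110,220:420],None,fx=4,fy=4,interpolation=cv2.INTER_CUBIC))
cv2.imwrite('pics/w13e.png',cv2.resize(im[10:110,40:240],None,fx=4,fy=4,interpolation=cv2.INTER_CUBIC))
```

```text
(no output)
```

View pics/w13d.png

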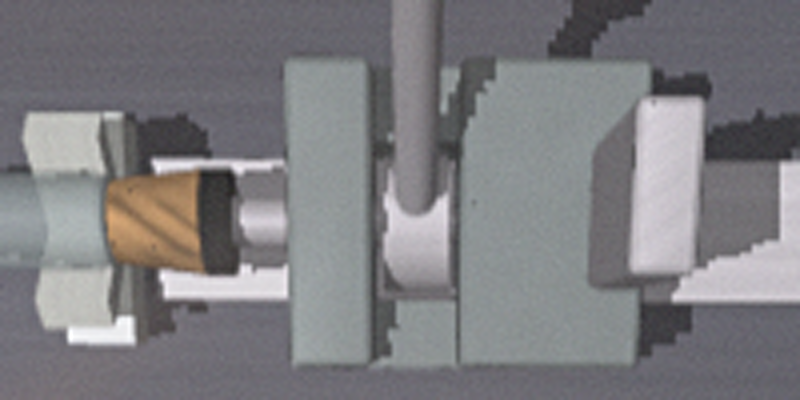

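View pics/w13e.png

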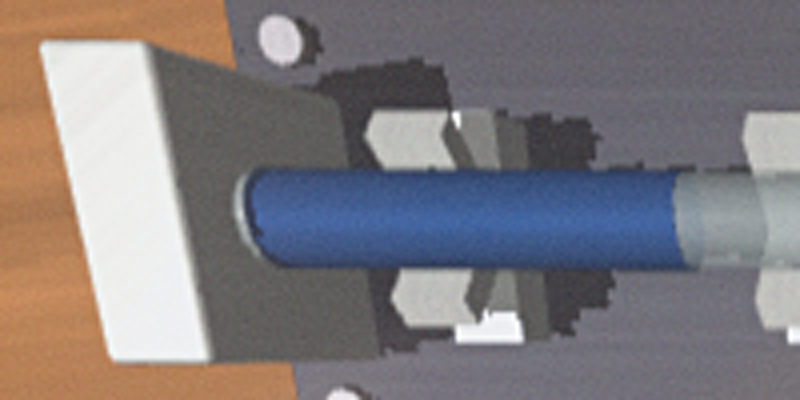

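Run:
```python
from h import *
import pickle
s,c=pickle.load(open('d13.pkl','rb')); p=np.load('fix.npy'); _,d=pickle.load(open('d0.pkl','rb'))
M=R.from_rotvec(s['tool_rot']).as_matrix();T=c['T_tool_cam'];RT=(M@T[:3,:3],s['ee_pos']+M@T[:3,3])
for n,uv,z in (('pad top',(200,222),.063),('pad edge hi',(201,170),.052),('carr front',(288,215),.066),('carr rear',(642,215),.066),('post',(668,185),.12)):
    q=(np.array([uv])+.5)/4-.5+[220,10]; print(n,(w2fx(p,ray(c,q,z,RT))*1e3).round(1))
for n,uv,z in (('tube bottom',(236,215),.060),('head face top',(147,42),.076),('head face top',(212,360),.076)):
    q=(np.array([uv])+.5)/4-.5+[40,10]; print(n,(w2fx(p,ray(c,q,z,RT))*1e3).round(1))
q=(np.array([(180,130)])+.5)/4.2-.5+[280,140]; print('ball',w2fx(p,ray(d['side'],q,.119))*1e3)
```

```text
pad top [[-0.2  4.3 63. ]]
pad edge hi [[11.1  5.3 52. ]]
carr front [[  0.9 -14.4  66. ]]
carr rear [[  1.  -87.6  66. ]]
post [[  0.7 -82.8 120. ]]
tube bottom [[  1.3 149.3  60. ]]
head face top [[ 30.7 149.6  76. ]]
head face top [[-27.8 149.8  76. ]]
ball [[ 44.86642709 -46.9176745  119.        ]]
```

Run:
```python
from h import *
status(); close_job()
```

```text
t 18.65 tcp [0.4464 0.0454 0.2093] fix [[-101.9  -39.7  209.3]] gap -0.0 F [-0.5  0.2  0.2]
tool y [-0.  0. -1.] z angle vs fix y deg -179.98
the job is handed in; nothing more can be done
```

I freed the cam lever, slid the carriage by its post until the tube was home, then swung the lever back to lock it. I withdrew the arm before handing in at about 18.7 s of the 64 s allowed.

**Last checks (from the pictures, in the fixture frame):**
- **Tube:** its bottom is at y ≈ 149.3 mm, flush with the head stop face, which I measured at 149.7 mm.
- **Plunger:** the carriage is at about 0.085 m. That puts the plunger in by about 5.2 mm, and a second estimate from how far the pad moved in the wrist picture gave 5.1 mm. Its face is on the cork at y ≈ 4.3–5.3 mm, where 5 mm is expected.
- **Lever:** the ball is back at the same x it had when locked at the start (44.9 mm against 45.0 mm), so it is at its locked stop.
- **Contact:** the arm is clear of everything with about zero force. I never approached the bottle, dish or knife, but I did not re-measure their positions at the end.

**Small disagreements:**
- The side camera put the ball's y about 6 mm lower than the carriage position implies. It showed the same offset before anything moved, so I put it down to camera bias.
- While I held the post there was a steady force of about 4–5 N upwards, which went away on release.
- During the final push, the push force rose by about 3 N, somewhat more than the spring alone should give at 5 mm.

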